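# Show which lid fits the lunch container

### The job

Show a helper which lid belongs to the lunch container. With the fingertips pointing down, first point at the middle of the open pink lunch container from about 3 cm above its rim and stay there for two seconds; then point in the same way at the rectangular lid that fits it in the lid rack, from about 3 cm above the middle of its top edge, stay there for two seconds, and finish there, still pointing at it. Touch nothing at all, and do not grasp, lift or move anything.

Things in the scene. Friction and masses are not known exactly. Their poses are not given: they have to be found in the camera images.
- lunch_box: Open pink plastic lunch container without its lid, standing loose on the worktop: 124 mm (its x) by 184 mm (its y), 60 mm high, 4 mm walls, with a narrow flange (to 134 by 194 mm) around the rim. Origin at the centre of its underside, z up.
- lunch_box_mouth (a point): Centre of the lunch container's open mouth, at rim height, 60 mm above its underside. Axes as the container's.
- lid_rack: White plastic slotted rack, fixed to the worktop: base 200 mm (its x) by 130 mm (its y), fins to 55 mm high. Four slots side by side along its x, 45 mm apart (at -67.5, -22.5, 22.5 and 67.5 mm); each holds one flat lid upright, its faces looking along the rack's x. Which lid is in which slot varies. Origin at the centre of its underside, z up.
- rect_lid: The lunch container's lid: flat rectangular pale grey silicone lid, 184 mm long (its y), 124 mm high as it stands (its z), 5 mm thick (its x), upright on its long edge in a rack slot. By far the longest edge in the rack seen from above. Its top edge is 140 mm above the worktop. Origin at the middle of its lower edge.
- rect_lid_top (a point): Middle of the rectangular lid's top edge, 124 mm above the lid's origin. Axes as the lid's.
- square_lid: Flat square lid of the same silicone, 100 by 100 by 5 mm, upright in another slot of the rack; top edge 116 mm above the worktop. Origin at the middle of its lower edge.
- large_round_lid: Flat round lid of the same silicone, 130 mm across, 5 mm thick, upright in another slot; its top is 139 mm above the worktop. Origin at its lowest point.
- small_round_lid: Flat round lid of the same silicone, 105 mm across, 5 mm thick, upright in another slot; its top is 113 mm above the worktop. Origin at its lowest point.
- strainer: Stainless steel tea strainer, loose: bowl 70 mm across and 30 mm high, with a thin handle reaching 145 mm from the bowl's centre along its -x. Origin under the bowl's centre.
- spoon: Bamboo spoon lying loose, 250 mm long along its x, less than 30 mm high. Origin on its underside near the middle. Unlisted: beyond the spoon, more than 0.72 m ahead of the robot, stand a closed glass clamp jar (134 mm high), a bowl, a mug and a spice tray, and far to the sides a toaster, a kettle, a crock, a board and a scale (up to 240 mm high).

How it is judged:
On the way, in this order (a step that is already met when the one before it is completed fails the run):
1. the fingertips point at the open lunch container from just above its middle and stay there (x of the grasp point in the frame of lunch_box_mouth between -0.04 and 0.04 m and y of the grasp point in the frame of lunch_box_mouth between -0.05 and 0.05 m and z of the grasp point in the frame of lunch_box_mouth between 0.012 and 0.1 m), for 1.5 s.
2. the fingertips point at the rectangular lid from just above the middle of its top edge and stay there (x of the grasp point in the frame of rect_lid_top between -0.02 and 0.02 m and y of the grasp point in the frame of rect_lid_top between -0.045 and 0.045 m and z of the grasp point in the frame of rect_lid_top between 0.015 and 0.09 m), for 1.5 s.
At the end, for the whole second after the job is handed in: The point between the finger pads, some 2 cm behind the tips, is over the rectangular lid: within 20 mm of its plane, 45 mm of the middle along its top edge, 15 to 90 mm above that edge. Every loose thing is within 12 mm of its start, and the lids stand upright (0.15 rad) (all of step 2 and distance of each of lunch_box, rect_lid, square_lid, large_round_lid, small_round_lid, strainer, spoon from where it was at the start of the episode below 0.012 m and angle between each of rect_lid, square_lid, large_round_lid, small_round_lid's own z axis and vertical below 0.15 rad); the robot touches nothing.
It fails at once if the fingers touch something (contact force between the fingers and anything else above 0.5 N).
It fails at once if the arm or gripper touches something (contact force between the arm and anything else above 0.5 N).
It fails at once if a thing is pushed, lifted or carried (distance of any of lunch_box, rect_lid, square_lid, large_round_lid, small_round_lid, strainer, spoon from where it was at the start of the episode above 0.012 m).
It also fails if it takes over 43 s, if anything falls off the work surface, if the arm or the gripper's body presses on something with over 40 N, if the wrist force passes 120 N, or if a joint passes its speed limit or range.

### The arm

A 6-joint arm with a two-finger parallel gripper is mounted at the origin on the work surface. World frame = base frame: x ahead of the robot, y to its left, z up, the work surface at z = 0. Lengths are in m, angles in rad, forces in N, time in s.
With the tool pointing down it reaches from about 0.3 to 0.825 m from the base axis. Payload 5.4 kg.
Tool frame: the origin (TCP) lies on the centre line of the jaws, within the pads' length; the fingertips stand 8 mm ahead of it and the grasp point (between the pads) lies 11 mm behind it; z points along the fingers, y is the line along which they close (so a half turn about z gives the same grasp; the last joint's range is limited). The gripper opens to 92 mm and grips with 3 to 60 N. Pads are 20 mm wide; open, the fingers measure 128 mm over their backs; the gripper's body (75 mm by 189 mm) begins 69 mm behind the grasp point.
Start: joints at [0.936, 0.158, 1.597, -0, 1.386, -0.21], TCP at [0.237, 0.524, 0.223] pointing down, gripper open.
Joint ranges: [-2.91, 2.91], [-0.94, 2.29], [0.18, 2.7], [-1.29, 4.43], [0.17, 2.64], [-3, 3]. Speed limits (rad/s): [2.57, 2.57, 3.14, 3.14, 3.14, 3.14].

### API

Orientations are given as a 3x3 rotation matrix whose columns are the frame's x, y, z axes.
In Python, from plant import * gives the robot as it stands.
- The arm moves only by the tool send_rows, never from a script. Its argument "moves" is a list that holds one entry, the list of rows, each a list of 7 numbers: the shift along the world's x, y, z in units of 1 m (1.0 is 1 m), then the turn, a rotation vector about the world's x, y, z in units of 180 degrees (1.0 is 180 degrees), then the closure, from -1 (fully open) to 1 (shut). In form: [[[dx, dy, dz, wx, wy, wz, gripper], ...]]. A call has 1 to 5 rows; each row is the pose to reach, as a shift and turn from the pose commanded when the call began, turning the shorter way round; what a row does not reach only later rows make up. A row lasts 1/10 s, in which the tool goes at most 50 mm and 8.59 degrees, less where a joint would pass 70% of its speed; a pose out of reach is approached as far as the arm can. A call with a number of a shift or a turn outside -1 to 1 is refused whole. A call with a gripper value outside its range is refused whole. The fingers move at their own pace and stop on an object; "squeeze" is the grip in N (left out, the last holds). Time passes only in rows, so rows that repeat a pose let the fingers close. It gives the time, the measured TCP pose, the force, the opening and the grip force at its end, in the units of the state.
- observe(): the state, without advancing time (a new reading comes with each control period).
- capture(name): name is "scene" or "top" or "wrist"; returns a dict with "image" (420x560x3 uint8, blue, green, red), "fx", "fy", "cx", "cy" (pixels), "world_to_cam" (4x4, takes a point from world to camera coordinates). Camera axes: x right, y up, looking along -z (the intrinsics and any distortion apply to the point x, -y, -z); pixel columns grow to the right and rows downward; lengths in m; the calibration is good to about 2 mm. A picture is of the moment at which its call begins. There is no depth.
- close_job(): hands the job in; it is judged then, once.
Trained networks look in a picture, given as the dict that the camera call returned (one of the last four; its "shot" number tells which), for a name from the list of things; names that differ only in an ending like _2 or _b are one class to them, and where a whole thing is asked for, a point or a joint stands for the part that bears it (a point fixed in the world has none). Each returns a list of dicts, best first, with "score" (0 to 1); they miss things now and then, are a little off and sometimes report something else, mostly with a low value. They report only what shows in the picture. A call takes as long as a camera call.
- recognise(picture, label): "location" ([x, y, z] in m, in world coordinates, good to about 4 mm: the middle of the surface that is visible of it).
- outline_of(picture, label): "pixels" (420x560 bool, what is visible of it).
The state is a dict: "time_s": time; "qpos": joint angles; "joint_vel": joint speeds; "joint_efforts": joint torques, N m; "position": TCP position; "orientation": TCP orientation; "force": force on the tool from outside, world axes, zero at the start; "torque": the same for the moment, N m; "opening": opening from 0.0 (shut) to 1.0 (fully open); "grasp_force": force on a finger pad.
Only numpy, scipy, OpenCV 4.12 (cv2) and the standard library are available. Lean on these libraries where they do the work, as an engineer would, in place of code of your own. Each camera call takes 0.05 s, during which the arm holds its last target. There are 200 camera calls.

## Working session

There is one attempt and no reset: what is moved stays moved. The work goes in short steps, Python scripts to look and compute and a tool call to move; the robot and the scene stay as the last step left them, time stands still between calls to the robot, and variables do not carry over. Pictures are saved under pics/ and viewed, at most 10 in all, crops included, and the job is handed in when it is done.

Besides the shell and the picture viewer there is one more tool, called after "Emit:" as a command line: name --argument value ..., lists and objects as JSON in quotes. send_rows: Moves the arm, as the interface text tells. Shifts and turns lie within -1 to 1; 1 stands for 1 m of shift or 180 degrees of turn. Its arguments: {"type":"object","properties":{"moves":{"type":"array","items":{"type":"array","items":{"type":"array","items":{"type":"number"}}}},"squeeze":{"type":"number"}},"required":["moves"]}

```bash
mkdir -p pics
python3 - <<'E'
from plant import *
import cv2,numpy as np
o=observe();print(o["time_s"],o["position"],np.round(o["orientation"],2).tolist(),o["opening"])
ims=[]
for c in ["top","scene"]:
    p=capture(c);ims.append(p["image"])
    print(c,[p[k] for k in("fx","fy","cx","cy")],np.round(p["world_to_cam"],3).tolist(),p.keys())
    for l in ["lunch_box","lid_rack","rect_lid","square_lid","large_round_lid","small_round_lid"]:
        print(l,[(np.round(d["location"],3).tolist(),round(d["score"],2)) for d in recognise(p,l)[:2]])
    cv2.imwrite(f"pics/{c}1.png",ims[-1])
E
```

```text
0.0 [0.23664524 0.52338067 0.22160571] [[-0.91, 0.41, -0.0], [0.41, 0.91, -0.0], [0.0, -0.0, -1.0]] 1.0015262611824072
top [400.1832143962229, 400.1832143962229, 276.5102260751844, 205.68728754839114] [[0.012, -1.0, -0.001, -0.019], [0.994, 0.012, 0.111, -0.534], [-0.111, -0.002, 0.994, -0.797], [0.0, 0.0, 0.0, 1.0]] dict_keys(['image', 'fx', 'fy', 'cx', 'cy', 'world_to_cam', 'shot'])
lunch_box [([0.506, 0.227, 0.005], 0.94)]
lid_rack [([0.526, -0.231, 0.006], 0.87)]
rect_lid [([0.5, -0.237, 0.128], 0.7)]
square_lid [([0.591, -0.236, 0.1], 0.81)]
large_round_lid [([0.461, -0.218, 0.127], 0.73)]
small_round_lid [([0.546, -0.232, 0.091], 0.56)]
scene [419.15556549697334, 419.15556549697334, 277.6256049727726, 214.7851363968167] [[0.744, 0.668, 0.006, -0.38], [-0.541, 0.597, 0.592, 0.2], [0.392, -0.444, 0.806, -0.995], [0.0, 0.0, 0.0, 1.0]] dict_keys(['image', 'fx', 'fy', 'cx', 'cy', 'world_to_cam', 'shot'])
lunch_box [([0.498, 0.221, 0.011], 0.72)]
lid_rack [([0.583, -0.244, 0.016], 0.72)]
rect_lid [([0.511, -0.25, 0.102], 0.94)]
square_lid [([0.603, -0.24, 0.1], 0.76)]
large_round_lid [([0.46, -0.245, 0.102], 0.9)]
small_round_lid [([0.551, -0.237, 0.088], 0.93)]
```

View pics/top1.png

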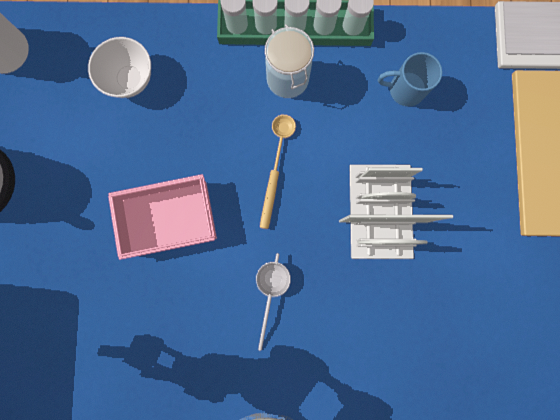

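View pics/scene1.png

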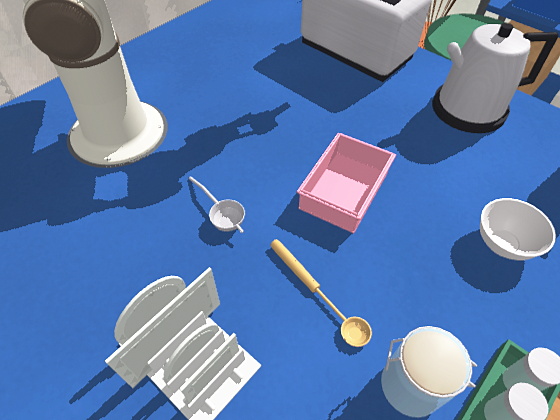

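The top view shows the pink box at about (162,217). The rack is at about (381,212), and its longest edge, the rectangular lid, runs from (340,219) to (453,216) in the second slot from the robot. The scene view shows the same order. Next I fit box models to the outlines.

```bash
cat > fit.py <<'E'
from plant import *
import cv2,numpy as np
from scipy.optimize import minimize
def proj(p,P):
    c=(p["world_to_cam"]@np.c_[P,np.ones(len(P))].T)[:3]
    return np.c_[p["cx"]+p["fx"]*c[0]/-c[2],p["cy"]-p["fy"]*c[1]/-c[2]]
def hull(p,s,pts):
    c,n=np.cos(s[2]),np.sin(s[2])
    W=pts@np.array([[c,n,0],[-n,c,0],[0,0,1]])+[s[0],s[1],0]
    m=np.zeros((420,560),np.uint8)
    h=cv2.convexHull(proj(p,W).astype(np.float32))
    cv2.fillConvexPoly(m,np.round(h*16).astype(np.int32),1,shift=4)
    return m>0
def box(a,b,z0,z1): return np.array([[i*a/2,j*b/2,z] for i in(-1,1) for j in(-1,1) for z in(z0,z1)])
def fit(views,pts,s0):
    f=lambda s:sum(1-(hull(p,s,pts)&m).sum()/(hull(p,s,pts)|m).sum() for p,m in views)
    r=minimize(f,s0,method="Nelder-Mead",options=dict(initial_simplex=[s0]+[np.add(s0,d) for d in np.diag([.015,.015,.15])]))
    return np.round(r.x,4).tolist(),round(r.fun/len(views),3)
E
python3 - <<'E'
from fit import *
P=[capture(c) for c in("top","scene")]
bx=np.r_[box(.134,.194,.056,.06),box(.124,.184,0,.06)]
for l,pts,s0s in[("lunch_box",bx,[[.505,.225,1.7],[.505,.225,1.4]]),("rect_lid",box(.005,.184,.016,.14),[[.505,-.24,0]])]:
    M=[(p,outline_of(p,l)[0]["pixels"]) for p in P]
    for s0 in s0s: print(l,[fit(v,pts,s0) for v in(M,M[:1],M[1:])])
E
```

```text
lunch_box [([0.5082, 0.2147, 3.3715], np.float64(0.05)), ([0.5089, 0.216, 0.2303], np.float64(0.046)), ([0.504, 0.2093, 2.4108], np.float64(0.339))]
lunch_box [([0.5084, 0.215, 0.2222], np.float64(0.049)), ([0.509, 0.2157, 0.2036], np.float64(0.046)), ([0.5082, 0.2149, 0.2295], np.float64(0.053))]
rect_lid [([0.506, -0.2359, 0.0144], np.float64(0.228)), ([0.5059, -0.2311, 0.0145], np.float64(0.291)), ([0.5047, -0.2375, 0.0091], np.float64(0.159))]
```

Both views agree. The box centre is at (0.508, 0.215) and the lid at (0.506, -0.236), standing in the -22.5 mm slot. I'll move high first, close the fingers most of the way, then lower to TCP z of about 0.098.

Emit:
send_rows --moves '[[[0.015,-0.03,0,0,0,0,0.0],[0.035,-0.06,0.005,0,0,0,0.5],[0.055,-0.095,0.008,0,0,0,0.8],[0.085,-0.125,0.008,0,0,0,0.8],[0.115,-0.155,0.008,0,0,0,0.8]]]'

```text
time_s: 1.5
position: [0.3527, 0.3677, 0.231]
orientation: [[-0.911, 0.412, 0.001], [0.412, 0.911, 0.001], [-0.0, 0.001, -1.0]]
force: [0.8, 0.1, -0.8]
opening: 0.589
grasp_force: 0.0
```

Emit:
send_rows --moves '[[[0.03,-0.03,0,0,0,0,0.8],[0.06,-0.06,0,0,0,0,0.8],[0.09,-0.09,0,0,0,0,0.8],[0.12,-0.12,0,0,0,0,0.8],[0.145,-0.145,0,0,0,0,0.8]]]'

```text
time_s: 2.0
position: [0.4984, 0.2221, 0.2308]
orientation: [[-0.911, 0.413, 0.001], [0.413, 0.911, -0.0], [-0.001, 0.0, -1.0]]
force: [0.1, 0.2, -0.1]
opening: 0.151
grasp_force: 0.0
```

Emit:
send_rows --moves '[[[0.011,-0.008,0,0,0,0,0.8],[0.011,-0.008,0,0,0,0,0.8],[0.011,-0.008,0,0,0,0,0.8]]]'

```text
time_s: 2.3
position: [0.5073, 0.2167, 0.2305]
orientation: [[-0.911, 0.412, -0.001], [0.412, 0.911, 0.001], [0.001, 0.0, -1.0]]
force: [-0.9, -0.2, 0.5]
opening: 0.103
grasp_force: 0.0
```

Emit:
send_rows --moves '[[[0,0,-0.03,0,0,0,0.8],[0,0,-0.06,0,0,0,0.8],[0,0,-0.09,0,0,0,0.8],[0,0,-0.115,0,0,0,0.8],[0,0,-0.132,0,0,0,0.8]]]'

```text
time_s: 2.8
position: [0.5055, 0.2174, 0.0966]
orientation: [[-0.912, 0.41, -0.003], [0.41, 0.912, -0.0], [0.003, -0.001, -1.0]]
force: [0.5, -0.2, -0.4]
opening: 0.097
grasp_force: 0.0
```

Emit:
send_rows --moves '[[[0,0,0,0,0,0,0.8],[0,0,0,0,0,0,0.8],[0,0,0,0,0,0,0.8],[0,0,0,0,0,0,0.8],[0,0,0,0,0,0,0.8]]]'

```text
time_s: 3.3
position: [0.5086, 0.2161, 0.0996]
orientation: [[-0.911, 0.412, 0.002], [0.412, 0.911, 0.0], [-0.001, 0.001, -1.0]]
force: [-0.2, 0.0, -0.7]
opening: 0.096
grasp_force: 0.0
```

Run:
```python
from plant import *
import cv2,numpy as np
o=observe();print(o["time_s"],o["position"])
a=capture("top")["image"];b=capture("scene")["image"]
cv2.imwrite("pics/box2.png",np.hstack([a[100:320,50:450],b[100:320,150:550]]))
```

```text
3.3 [0.50860294 0.21610838 0.0996485 ]
```

View pics/box2.png

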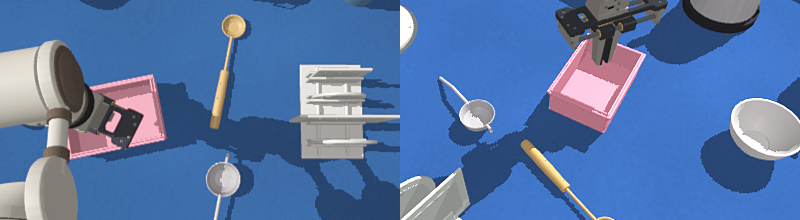

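The fingertips hover over the box's middle, at about (605,60) in the right half, clear of the rim. I'll stay here for two seconds.

Emit:
send_rows --moves '[[[0,0,0,0,0,0,0.8],[0,0,0,0,0,0,0.8],[0,0,0,0,0,0,0.8],[0,0,0,0,0,0,0.8],[0,0,0,0,0,0,0.8]]]'

```text
time_s: 3.9
position: [0.508, 0.2159, 0.0986]
orientation: [[-0.911, 0.412, -0.0], [0.412, 0.911, -0.0], [0.0, -0.0, -1.0]]
force: [0.9, 0.6, 0.2]
opening: 0.102
grasp_force: 0.0
```

Emit:
send_rows --moves '[[[0,0,0,0,0,0,0.8],[0,0,0,0,0,0,0.8],[0,0,0,0,0,0,0.8],[0,0,0,0,0,0,0.8],[0,0,0,0,0,0,0.8]]]'

```text
time_s: 4.4
position: [0.508, 0.2159, 0.0986]
orientation: [[-0.911, 0.412, -0.0], [0.412, 0.911, 0.0], [0.0, 0.0, -1.0]]
force: [0.1, 0.1, 0.2]
opening: 0.102
grasp_force: 0.0
```

Emit:
send_rows --moves '[[[0,0,0,0,0,0,0.8],[0,0,0,0,0,0,0.8],[0,0,0,0,0,0,0.8],[0,0,0,0,0,0,0.8],[0,0,0,0,0,0,0.8]]]'

```text
time_s: 4.9
position: [0.508, 0.2159, 0.0986]
orientation: [[-0.911, 0.412, 0.0], [0.412, 0.911, 0.0], [-0.0, 0.0, -1.0]]
force: [0.5, -0.7, -0.5]
opening: 0.101
grasp_force: 0.0
```

Emit:
send_rows --moves '[[[0,0,0,0,0,0,0.8],[0,0,0,0,0,0,0.8],[0,0,0,0,0,0,0.8],[0,0,0,0,0,0,0.8],[0,0,0,0,0,0,0.8]]]'

```text
time_s: 5.4
position: [0.508, 0.2159, 0.0986]
orientation: [[-0.911, 0.412, 0.0], [0.412, 0.911, 0.0], [-0.0, 0.0, -1.0]]
force: [-1.4, -0.3, 0.1]
opening: 0.1
grasp_force: 0.0
```

Emit:
send_rows --moves '[[[0,0,0.03,0,0,0,0.8],[0,0,0.065,0,0,0,0.8],[0,0,0.1,0,0,0,0.8],[0,0,0.13,0,0,0,0.8],[0,-0.02,0.142,0,0,0,0.8]]]'

```text
time_s: 5.9
position: [0.5094, 0.1973, 0.2446]
orientation: [[-0.912, 0.41, 0.006], [0.41, 0.912, 0.002], [-0.005, 0.004, -1.0]]
force: [-0.2, 0.2, 0.4]
opening: 0.099
grasp_force: 0.0
```

Emit:
send_rows --moves '[[[0,-0.04,0,0,0,0,0.8],[0,-0.08,0,0,0,0,0.8],[0,-0.12,0,0,0,0,0.8],[0,-0.16,0,0,0,0,0.8],[0,-0.2,0,0,0,0,0.8]]]'

```text
time_s: 6.4
position: [0.5078, -0.0056, 0.2407]
orientation: [[-0.911, 0.412, 0.0], [0.412, 0.911, -0.0], [-0.0, 0.0, -1.0]]
force: [0.8, -0.1, -0.4]
opening: 0.098
grasp_force: 0.0
```

Emit:
send_rows --moves '[[[0,-0.04,0,0,0,0,0.8],[0,-0.08,0,0,0,0,0.8],[0,-0.12,0,0,0,0,0.8],[0,-0.15,0,0,0,0,0.8],[0,-0.17,0,0,0,0,0.8]]]'

```text
time_s: 6.9
position: [0.5077, -0.1764, 0.2406]
orientation: [[-0.91, 0.414, 0.0], [0.414, 0.91, -0.0], [-0.0, -0.0, -1.0]]
force: [0.3, 0.2, 0.9]
opening: 0.1
grasp_force: 0.0
```

Emit:
send_rows --moves '[[[-0.001,-0.03,0,0,0,0,0.8],[-0.002,-0.055,0,0,0,0,0.8],[-0.002,-0.06,0,0,0,0,0.8],[-0.002,-0.06,0,0,0,0,0.8]]]'

```text
time_s: 7.3
position: [0.5059, -0.2344, 0.2404]
orientation: [[-0.911, 0.413, -0.0], [0.413, 0.911, 0.001], [0.0, 0.0, -1.0]]
force: [0.9, 1.0, -0.7]
opening: 0.102
grasp_force: 0.0
```

Run:
```python
from fit import *
p=capture("wrist");o=observe();print(o["position"])
m=outline_of(p,"rect_lid")
print([(d["score"],d["pixels"].sum()) for d in m])
im=p["image"].copy()
for c,s in (((0,0,255),[.5055,-.236,.012]),):
    c_,n=np.cos(s[2]),np.sin(s[2])
    for d in(-.0025,.0025):
        q=proj(p,np.array([[s[0]+d-n*t,s[1]+c_*t,.14] for t in(-.092,0,.092)]));print(q.round(1).tolist())
        cv2.line(im,*[tuple(map(int,k)) for k in q[[0,2]]],c,1)
        cv2.circle(im,tuple(map(int,q[1])),3,(255,0,0),1)
cv2.imwrite("pics/w3.png",im)
```

```text
[ 0.50595662 -0.23361891  0.24046791]
[(0.7, np.int64(4235)), (0.25, np.int64(1301))]
[[188.4, 251.2], [277.4, 210.8], [373.1, 167.3]]
[[190.9, 255.7], [279.7, 215.6], [375.1, 172.6]]
```

View pics/w3.png

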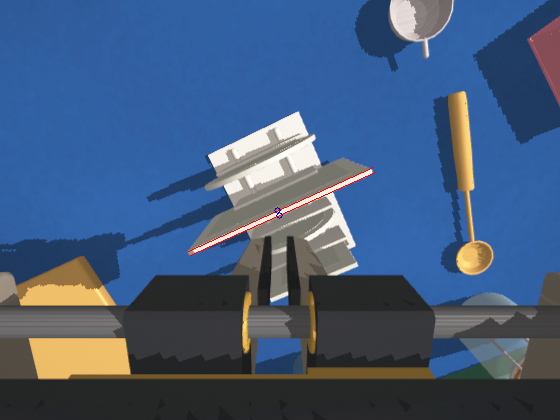

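The wrist view shows the modelled top edge, from (188,251) to (375,172), lying right on the lid's real top edge. Its middle is at (278,213). Now I lower 62 mm and hold.

Emit:
send_rows --moves '[[[0,-0.001,-0.015,0,0,0,0.8],[0,-0.001,-0.03,0,0,0,0.8],[0,-0.001,-0.045,0,0,0,0.8],[0,-0.001,-0.055,0,0,0,0.8],[0,-0.001,-0.062,0,0,0,0.8]]]'

```text
time_s: 7.9
position: [0.5054, -0.2345, 0.1767]
orientation: [[-0.911, 0.412, -0.002], [0.412, 0.911, 0.001], [0.002, 0.001, -1.0]]
force: [-0.2, 0.1, 0.3]
opening: 0.098
grasp_force: 0.0
```

Emit:
send_rows --moves '[[[0,0,0,0,0,0,0.8],[0,0,0,0,0,0,0.8],[0,0,0,0,0,0,0.8],[0,0,0,0,0,0,0.8],[0,0,0,0,0,0,0.8]]]'

```text
time_s: 8.4
position: [0.5062, -0.2353, 0.1791]
orientation: [[-0.911, 0.412, 0.001], [0.412, 0.911, -0.001], [-0.001, -0.0, -1.0]]
force: [0.1, -0.5, 0.1]
opening: 0.101
grasp_force: 0.0
```

Emit:
send_rows --moves '[[[0,0,0,0,0,0,0.8],[0,0,0,0,0,0,0.8],[0,0,0,0,0,0,0.8],[0,0,0,0,0,0,0.8],[0,0,0,0,0,0,0.8]]]'

```text
time_s: 8.9
position: [0.506, -0.2351, 0.1786]
orientation: [[-0.911, 0.412, -0.0], [0.412, 0.911, -0.0], [0.0, -0.0, -1.0]]
force: [0.6, -0.4, 0.7]
opening: 0.102
grasp_force: 0.0
```

Emit:
send_rows --moves '[[[0,0,0,0,0,0,0.8],[0,0,0,0,0,0,0.8],[0,0,0,0,0,0,0.8],[0,0,0,0,0,0,0.8],[0,0,0,0,0,0,0.8]]]'

```text
time_s: 9.4
position: [0.506, -0.2351, 0.1786]
orientation: [[-0.911, 0.412, 0.0], [0.412, 0.911, -0.0], [-0.0, -0.0, -1.0]]
force: [0.7, -0.4, 0.1]
opening: 0.1
grasp_force: 0.0
```

Emit:
send_rows --moves '[[[0,0,0,0,0,0,0.8],[0,0,0,0,0,0,0.8],[0,0,0,0,0,0,0.8],[0,0,0,0,0,0,0.8],[0,0,0,0,0,0,0.8]]]'

```text
time_s: 9.9
position: [0.506, -0.2351, 0.1786]
orientation: [[-0.911, 0.412, 0.0], [0.412, 0.911, -0.0], [-0.0, -0.0, -1.0]]
force: [-1.1, -0.0, 0.1]
opening: 0.101
grasp_force: 0.0
```

Emit:
send_rows --moves '[[[0,0,0,0,0,0,0.8],[0,0,0,0,0,0,0.8]]]'

```text
time_s: 10.1
position: [0.506, -0.2351, 0.1786]
orientation: [[-0.911, 0.412, -0.0], [0.412, 0.911, -0.0], [0.0, -0.0, -1.0]]
force: [0.0, -0.7, 0.4]
opening: 0.102
grasp_force: 0.0
```

Run:
```python
from plant import *
import cv2,numpy as np
o=observe();print(o["time_s"],o["position"])
a=capture("top")["image"];b=capture("scene")["image"]
cv2.imwrite("pics/lid4.png",np.hstack([a[100:400,150:550],b[120:420,50:450]]))
```

```text
10.1 [ 0.50599323 -0.23512726  0.17859775]
```

View pics/lid4.png

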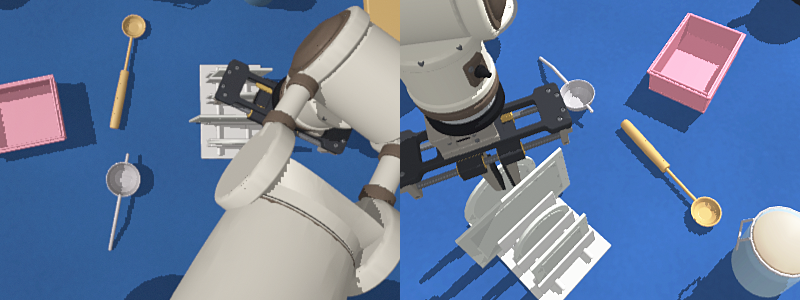

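The fingertips are just above the middle of the long lid's top edge, at about (510,185) in the right half, and nothing has been disturbed. I'll hand the job in.

```bash
python3 -c "
from plant import *
print(close_job())"
```

```text
the job is handed in; nothing more can be done
None
```

The arm pointed at the pink lunch container's middle, then at the rectangular lid, holding each for at least two seconds from about 3 cm above; it ended over the lid with no contact seen, and the job is handed in (no verdict was returned).

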